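# Complete the kit from the dust cabinet

### The job

Complete the kit in the black tray: by its grip, slide the dust cabinet's clear sloping sash up to nearly the top of its travel, where it stays up by itself, and let go. Then reach in under it, take out the hub (the round post on a round flange) and stand it upright, flange down, in the tray's empty middle compartment, leaving the sash up.

Things in the scene. Friction and masses are not known exactly. Their poses are not given: they have to be found in the camera images.
- sash (a joint): Travel (m) of the clear sash on the sloping front of a white cabinet (fixed, 270 deep, 440 wide, sill 20 mm high): 0 closed, 0.205 fully up. It moves up and inwards, 50 degrees above level: along (0.643, 0, 0.766) in sash_grip's axes. 3 to 7 N raise it. Let go below about 0.11 it slides shut; above, friction holds it. 0.17 to 0.20 leaves room to reach in.
- sash_grip (a point): Point to grip on the sash's grey fin, mid-width near the lower edge: 18 mm thick (along y), 40 mm long up the slope, standing 58 mm out square to the sash; this point is 40 mm out. Closed, it is 10 mm before the cabinet's front edge, 72 mm above the table. It moves with the sash; its axes stay the cabinet's: x level, into the cabinet, y along its width, z up.
- hub_center (a point): Centre of the loose aluminium hub: post 30 mm in diameter, 42 mm tall, on a flange 46 mm in diameter, 8 mm thick; z its axis, up; underside 25 mm below. It stands in the cabinet 70 mm behind the front edge, left, middle or right, 95 mm from a flat ring (14 high) or L-bracket (28 high). Fingers tilted 20 to 45 degrees from straight down, pointing inwards, clear the raised sash.
- tray: Black kit tray, fixed, 275 mm (x) by 135 mm (y), 30 mm high, walls and floor 4 mm thick; origin at the centre of its underside, z up. Two walls across x make three compartments in a row along x, each about 86 x 127 mm. The middle one, centred on the origin, is empty and is where the hub goes; a ring and a bracket (at most 28 mm high) lie in the outer two.

How it is judged (in metres and radians):
On the way:
1. the sash is up by at least 150 mm and stays there by itself, untouched by the fingers (value of joint sash above 0.15 m and velocity of joint sash between -0.01 and 0.01 m/s and contact force between the fingers and sash below 0.2 N), for 0.3 s.
At the end, for the whole second after the job is handed in: The hub stands upright (within 10 degrees), flange down, at rest on the floor of the tray's middle compartment, and the sash is still up by at least 150 mm (value of joint sash above 0.15 m and x of hub_center in the frame of tray between -0.025 and 0.025 m and y of hub_center in the frame of tray between -0.045 and 0.045 m and z of hub_center in the frame of tray between 0.024 and 0.034 m and angle between hub_center's own z axis and vertical below 0.17 rad and linear speed of hub below 0.02 m/s); the robot touches nothing.
It also fails if it takes over 58 s, if anything falls off the work surface, if the arm or the gripper's body presses on something with over 40 N, if the wrist force passes 120 N, or if a joint passes its speed limit or range.

### The arm

A 7-joint arm with a two-finger parallel gripper is mounted at the origin on the work surface. World frame = base frame: x ahead of the robot, y to its left, z up, the work surface at z = 0. Lengths are in mm, angles in rad, forces in N, time in s.
With the tool pointing down it reaches from about 350 to 900 mm from the base axis. Payload 8.1 kg.
Tool frame: the origin (TCP) lies on the centre line of the jaws, within the pads' length; the fingertips stand 25 mm ahead of it and the grasp point (between the pads) lies 6 mm ahead of it; y points along the fingers, x is the direction in which the jaws open and shut, and the axes are right-handed (so a half turn about y gives the same grasp; the last joint's range is limited). The gripper opens to 85 mm and grips with 20 to 120 N. Pads are 22 mm wide; open, the fingers measure 114 mm over their backs; the gripper's body (76 mm by 85 mm) begins 54 mm behind the grasp point. The pads swing forward as they close: fully open they stand 13 mm farther back than shut.
Start: joints at [1.108, 0.434, 0.025, 1.573, -0.012, 1.134, -0.075], TCP at [220.032, -585.001, 256.323] pointing down, gripper open.
Joint ranges: [-2.62, 2.62], [-0.44, 2.09], [-1.27, 1.32], [0.08, 2.57], [-1.32, 4.46], [0.12, 2], [-2.74, 2.74]. Speed limits (rad/s): [2.22, 2.22, 3.01, 3.01, 3.14, 3.14, 3.14].

### API

Orientations are given as a unit quaternion [w, x, y, z].
In Python, from rig import readout, eyes, env gives the robot as it stands.
- The arm moves only by the tool move_arm, never from a script. Its argument "increments" is a list of rows, each a list of 7 numbers: the shift along the world's x, y, z in cm, then the turn, a rotation vector about the world's x, y, z in degrees, then the closure, from -1 (fully open) to 1 (shut). A call has 1 to 5 rows; each row is the pose to reach, as a shift and turn from the pose measured when the call began; what a row does not reach only later rows make up. A row lasts 1/10 s, in which the tool goes at most 50 mm and 8.59 degrees, less where a joint would pass 70% of its speed; a pose out of reach is approached as far as the arm can. A call with a gripper value outside its range is refused whole. The fingers move at their own pace and stop on an object; the grip force is fixed at half the most. Time passes only in rows, so rows that repeat a pose let the fingers close. It gives the time, the measured TCP pose, the force and the opening at its end, in the units of the state.
- readout.state(): the state, without advancing time (a new reading comes with each control period).
- eyes.read_camera(name): name is "scene" or "top" or "wrist"; returns the picture (420x560x3 uint8, red, green, blue); there is no depth.
- eyes.calibration(name): a dict with "fx", "fy", "cx", "cy" (pixels), "k1" (the pictures are not rectified: a ray, as slopes to the right and down, at radius r is drawn at 1 + k1 r^2 times it, then the intrinsics apply), "cam_to_world" (4x4, takes a point from camera to world coordinates). Camera axes: x right, y up, looking along -z (the intrinsics and any distortion apply to the point x, -y, -z); pixel columns grow to the right and rows downward; lengths in mm; the calibration is good to about 2 mm. A picture is of the moment at which its call begins: read the wrist's pose just before it. calibration takes no time and is no camera call; for the wrist camera it gives the pose at the moment of the call.
- env.close_job(): hands the job in, once; it reports no verdict.
The state is a dict: "clock": time; "qpos": joint angles; "qd": joint speeds; "effort": joint torques, N m; "tcp_pos": TCP position; "tool_rot": TCP orientation; "force": force on the tool from outside, world axes, zero at the start; "torque": the same for the moment, N m; "gripper_width": finger opening in mm.
Only numpy, scipy, OpenCV 4.12 (cv2) and the standard library are available. Lean on these libraries where they do the work, as an engineer would, in place of code of your own. Each camera call takes 0.05 s, during which the arm holds its last target. There are 200 camera calls.

## Working session

There is one attempt and no reset: what is moved stays moved. The work goes in short steps, Python scripts to look and compute and a tool call to move; the robot and the scene stay as the last step left them, time stands still between calls to the robot, and variables do not carry over. Pictures are saved under pics/ and viewed, on a budget of 10 in all, crops included, one or two more only if the job needs it, and the job is handed in when it is done.

Besides the shell and the picture viewer there is one more tool, called after "Call:" as a command line: name --pt "numbers of a row" for each row, then --argument value for the rest. move_arm: Moves the arm, as the interface text tells. Its arguments: {"type":"object","properties":{"increments":{"type":"array"}},"required":["increments"]}

```bash
mkdir -p pics; ls
python3 - <<'E'
from rig import readout, eyes
import cv2
print(readout.state())
for n in ("scene","top"):
    c=eyes.calibration(n); print(n,c)
    cv2.imwrite(f"pics/{n}0.png",eyes.read_camera(n)[:,:,::-1])
E
```

```text
pics
{'clock': 0.0, 'qpos': array([ 1.10836229,  0.43519157,  0.02498385,  1.57410233, -0.01158565,
        1.13398951, -0.07510836]), 'qd': array([-0.0010128 ,  0.00026366, -0.00113296,  0.00155489, -0.0019964 ,
       -0.00017349, -0.00055208]), 'effort': array([ 2.36561564e-04, -6.70484161e+01,  1.02544047e+00, -3.16209662e+01,
        1.55810744e-02,  1.27414646e-02, -8.60261110e-06]), 'tcp_pos': array([ 219.85084103, -584.55939888,  255.54355947]), 'tool_rot': array([ 0.58165026, -0.58112286,  0.4029578 , -0.40200025]), 'force': array([-0.12211273, -0.09755527,  0.26344431]), 'torque': array([-0.02500612,  0.01001381,  0.00342298]), 'gripper_width': 85.23669561054928}
scene {'fx': 435.924469503631, 'fy': 435.924469503631, 'cx': 276.59466824118573, 'cy': 206.22368540514142, 'k1': -0.08534280132675212, 'cam_to_world': array([[ 9.63285526e-01, -2.44685477e-01,  1.10498929e-01,
         6.49318820e+02],
       [ 2.68400079e-01,  8.67676184e-01, -4.18448847e-01,
        -3.19426741e+02],
       [ 6.51106640e-03,  4.32743639e-01,  9.01493510e-01,
         8.40235725e+02],
       [ 0.00000000e+00,  0.00000000e+00,  0.00000000e+00,
         1.00000000e+00]])}
top {'fx': 426.08160150159216, 'fy': 426.08160150159216, 'cx': 277.9734316067851, 'cy': 214.7041373937574, 'k1': -0.12356327434595561, 'cam_to_world': array([[-1.47374714e-02,  9.90104143e-01, -1.39558561e-01,
         4.07336705e+02],
       [-9.99730647e-01, -1.20882124e-02,  1.98118459e-02,
         3.86227413e+01],
       [ 1.79287772e-02,  1.39812947e-01,  9.90015605e-01,
         1.03701626e+03],
       [ 0.00000000e+00,  0.00000000e+00,  0.00000000e+00,
         1.00000000e+00]])}
```

View pics/scene0.png

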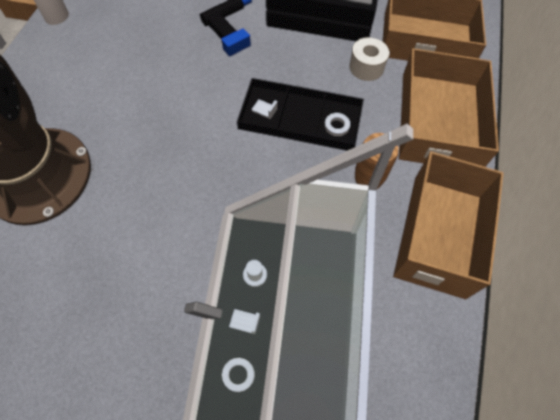

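View pics/top0.png

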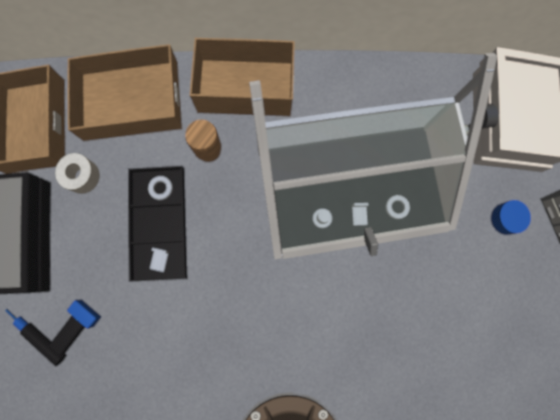

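```bash
cat > h.py <<'E'
import numpy as np, cv2
from rig import eyes
def ray(c,uv):
    K=np.array([[c['fx'],0,c['cx']],[0,c['fy'],c['cy']],[0,0,1.]])
    p=cv2.undistortPoints(np.array([[uv]],float),K,np.array([c['k1'],0,0,0.]))[0,0]
    T=c['cam_to_world']; d=T[:3,:3]@[p[0],-p[1],-1]; return T[:3,3],d/np.linalg.norm(d)
def onz(c,uv,z):
    o,d=ray(c,uv); return o+d*(z-o[2])/d[2]
def tri(*cu):
    A=0;b=0
    for c,uv in cu:
        o,d=ray(c,uv); P=np.eye(3)-np.outer(d,d); A=A+P; b=b+P@o
    x=np.linalg.solve(A,b)
    return x,[float(np.linalg.norm((np.eye(3)-np.outer(d,d))@(x-o))) for o,d in [ray(*q) for q in cu]]
def project(c,p):
    T=c['cam_to_world']; q=T[:3,:3].T@(np.array(p)-T[:3,3]); x,y=q[0]/-q[2],-q[1]/-q[2]; k=1+c['k1']*(x*x+y*y)
    return np.array([c['fx']*x*k+c['cx'],c['fy']*y*k+c['cy']])
E
python3 - <<'E'
from h import *
np.set_printoptions(precision=1,suppress=True)
C={n:eyes.calibration(n) for n in("scene","top")}
I={n:cv2.imread(f"pics/{n}0.png") for n in C}
roi={"top":dict(tray=(118,155,75,135),hub=(300,195,42,42)),"scene":dict(tray=(230,70,140,85),hub=(236,250,40,45))}
for n in C:
    g=cv2.cvtColor(I[n],cv2.COLOR_BGR2GRAY)
    for k,(x,y,w,h) in roi[n].items():
        s=g[y:y+h,x:x+w]; m=(s<55) if k=="tray" else (s>150)
        cs,_=cv2.findContours(m.astype(np.uint8),cv2.RETR_EXTERNAL,cv2.CHAIN_APPROX_NONE)
        c=max(cs,key=cv2.contourArea)+[x,y]
        if k=="tray":
            r=cv2.minAreaRect(c); q=cv2.approxPolyDP(cv2.convexHull(c),5,True)[:,0]
            print(n,k,r); 
            for u in q: print(u,onz(C[n],u,30),onz(C[n],u,0))
        else:
            print(n,k,cv2.boundingRect(c),c.mean(0),cv2.contourArea(c))
            b=c.reshape(-1,2).mean(0); print(onz(C[n],b,30))
# profile print around fin & sill
for n,(x,y,w,h) in {"top":(352,222,34,36),"scene":(180,296,48,28)}.items():
    g=cv2.cvtColor(I[n],cv2.COLOR_BGR2GRAY)[y:y+h,x:x+w]
    print(n)
    for i,r in enumerate(g[::2]): print(y+2*i,' '.join(str(v) for v in r[::2]))
t=C["top"]
for u in [(277,257),(456,228)]: print("sill",onz(t,u,20))
for u in [(214,319),(230,209)]: print("sillS",onz(C["scene"],u,20))
E
python3 - <<'E'
import cv2
a=cv2.imread('pics/top0.png')[180:270,250:480];b=cv2.imread('pics/scene0.png')[200:400,170:300]
a=cv2.resize(a,None,fx=3,fy=3,interpolation=2);b=cv2.resize(b,None,fx=2.9,fy=2.9,interpolation=2)
import numpy as np
o=np.zeros((850,690,3),np.uint8);o[:270,:690]=a;o[270:270+b.shape[0],:b.shape[1]]=b
cv2.imwrite('pics/z1.png',a);cv2.imwrite('pics/z2.png',b)
E
```

```text
scene tray ((299.67340087890625, 113.46597290039062), (118.88246154785156, 52.595489501953125), 11.142889976501465)
[252  79] [401.2 369.2  30. ] [392.  394.7   0. ]
[361  99] [666.6 381.7  30. ] [667.2 407.7   0. ]
[354 145] [675.2 248.9  30. ] [676.1 270.    0. ]
[344 149] [655.8 232.3  30. ] [656.  252.8   0. ]
[239 128] [415.4 222.7  30. ] [406.8 242.8   0. ]
scene hub (243, 260, 24, 26) [[254.4 272.8]] 418.5
[547.  -91.8  30. ]
top tray ((156.51419067382812, 223.0391082763672), (111.43510437011719, 56.21737289428711), 88.49256896972656)
[181 167] [669.5 252.9  30. ] [677.3 259.3   0. ]
[186 276] [406.5 236.8  30. ] [406.4 242.7   0. ]
[130 279] [400.  370.8  30. ] [399.8 380.7   0. ]
[129 170] [664.3 381.8  30. ] [672.  392.1   0. ]
top hub (314, 209, 17, 18) [[322.2 217.7]] 227.5
[540.7 -87.2  30. ]
top
222 102 165 182 182 182 181 181 165 97 78 78 78 78 78 78 78 78
224 96 151 162 158 157 156 154 137 91 78 78 79 78 78 77 78 78
226 81 91 92 90 89 89 89 87 83 84 80 78 78 78 78 78 78
228 78 78 78 77 78 78 80 99 102 101 85 78 77 78 78 77 77
230 78 78 78 77 78 78 75 99 108 108 101 79
[... 1610 characters left out ...]
2 113 112 113 113 113 113 112 110 109 102 79 66 68
312 140 140 120 90 76 66 62 61 66 76 89 99 107 110 112 113 113 112 111 112 106 82 66 64
314 140 145 142 132 119 103 87 73 61 56 58 64 72 81 94 104 108 110 113 112 104 75 67 67
316 139 145 142 139 139 142 137 128 113 96 83 67 60 58 61 66 77 88 99 104 98 73 65 67
318 143 144 140 142 144 146 142 140 141 140 137 134 124 106 112 104 92 75 66 74 73 66 68 66
320 142 145 142 143 144 143 143 142 141 143 145 157 160 162 180 185 170 106 66 67 67 67 67 66
322 141 140 141 143 144 144 143 144 140 141 148 158 163 165 187 194 178 100 68 66 67 65 69 67
sill [449.1  22.1  20. ]
sill [ 512.1 -421.9   20. ]
sillS [ 499.  -195.5   20. ]
sillS [457.2  28.8  20. ]
```

View pics/z1.png

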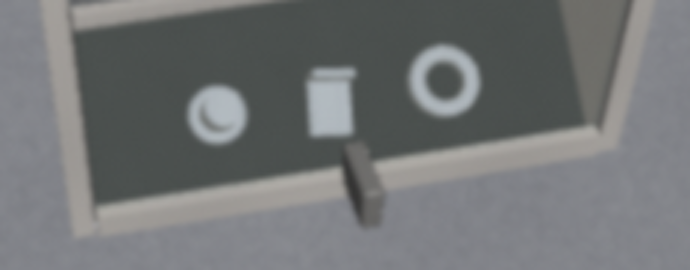

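View pics/z2.png

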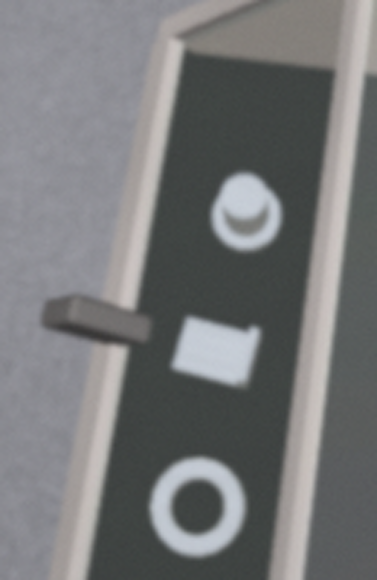

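Run:
```python
from h import *
np.set_printoptions(precision=1,suppress=True)
s,t=eyes.calibration("scene"),eyes.calibration("top")
print("tip top edge",tri((t,(374,244)),(s,(194,307))), onz(t,(374,244),99), onz(s,(194,307),99))
# hub post top centre (z=55 incl. cabinet floor ~5?) top: z1 (222,109), scene z2 (244,195)
print("hub top",tri((t,(250+222/3,180+109/3)),(s,(170+244/2.9,200+195/2.9))))
print("flange",tri((t,(250+217.5/3,180+114.5/3)),(s,(170+246/2.9,200+211/2.9))))
for z in(0,20):print(z,[onz(t,u,z) for u in[(275.7,258.7),(454,230)]],[onz(s,u,z) for u in [(170+163/2.9,200+25/2.9),(170+52/2.9,200+578/2.9)]])
for p in[(470.7,-201.4,72),(469.8,-201.5,99)]:print(project(t,p),project(s,p))
```

```text
tip top edge (array([ 471.6, -195.7,   88.6]), [0.18765202189434688, 0.18765202189450117]) [ 471.1 -193.    99. ] [ 474.  -197.5   99. ]
hub top (array([543.6, -88. ,  48.3]), [2.483602914337056, 2.4836029143368865])
flange (array([543.8, -88.6,  14.6]), [2.503413455868191, 2.503413455868126])
0 [array([445.8,  25. ,   0. ]), array([ 509.2, -425.3,    0. ])] [array([444.4,  36. ,   0. ]), array([ 496.4, -342.3,    0. ])]
20 [array([445.1,  25.2,  20. ]), array([ 507.2, -416.3,   20. ])] [array([449.3,  27.5,  20. ]), array([ 500.1, -341.8,   20. ])]
[374.8 245. ] [194.1 312. ]
[377.8 244.5] [190.9 308.6]
```

```bash
cat >> h.py <<'E'
from scipy.spatial.transform import Rotation as R
from rig import readout
YAW=np.radians(8.0)
def plan(tcp=None,tilt=None,grasp=None,yaw=YAW,s=None):
    """shift (cm) and turn (deg) from now to a tool pose; tilt deg inwards; grasp=grasp point target"""
    st=readout.state(); R0=R.from_quat(st['tool_rot'],scalar_first=True); m=R0.as_matrix()
    cx=np.array([np.cos(yaw),np.sin(yaw),0]);cy=np.array([-np.sin(yaw),np.cos(yaw),0])
    t=np.radians(tilt); y=np.sin(t)*cx-np.cos(t)*np.array([0,0,1])
    x=cy if m[:,0]@cy>0 else -cy
    D=np.stack([x,y,np.cross(x,y)],1)
    rv=(R.from_matrix(D)*R0.inv()).as_rotvec(degrees=True)
    tgt=np.array(grasp)-6*y if grasp is not None else np.array(tcp)
    print('clock',st['clock'],'tcp',st['tcp_pos'],'y',m[:,1],'x',m[:,0],'w',st['gripper_width'],'F',st['force'])
    print('shift cm',(tgt-st['tcp_pos'])/10,'turn',rv,'|turn|',np.linalg.norm(rv),'target tcp',tgt)
np.set_printoptions(precision=2,suppress=True)
E
python3 - <<'E'
from h import *
w=eyes.calibration("wrist");st=readout.state();m=R.from_quat(st['tool_rot'],scalar_first=True).as_matrix()
print("cam in tool",m.T@(w['cam_to_world'][:3,3]-st['tcp_pos']),"look",m.T@-w['cam_to_world'][:3,2],w['fx'])
plan(tilt=35,grasp=(471,-196,72)); 
# standoff 90 mm back along the tool
plan(tilt=35,grasp=(471-90*.5736*.99,-196-90*.5736*.139,72+90*.819))
E
```

```text
cam in tool [  -1.72 -118.12   74.55] look [ 0.    0.96 -0.29] 295.06248098376363
clock 0.1 tcp [ 219.88 -584.6   255.61] y [-0.  0. -1.] x [ 0.35 -0.94 -0.  ] w 85.36161360343117 F [ 0.64 -0.85 -0.39]
shift cm [ 24.77  38.81 -17.87] turn [  8.59 -34.01 -12.24] |turn| 37.15264426540616 target tcp [ 467.59 -196.48   76.91]
clock 0.1 tcp [ 219.88 -584.6   255.61] y [-0.  0. -1.] x [ 0.35 -0.94 -0.  ] w 85.36161360343117 F [ 0.64 -0.85 -0.39]
shift cm [ 19.66  38.09 -10.5 ] turn [  8.59 -34.01 -12.24] |turn| 37.15264426540616 target tcp [ 416.48 -203.65  150.62]
```

Call:
move_arm --pt "1 4 0 1.5 -6 -2 -1" --pt "2 8 0 3 -12 -4 -1" --pt "3 12 0 4.5 -18 -6.5 -1" --pt "5 16 0 6 -24 -8.6 -1" --pt "8 20 0 7.2 -28.5 -10.3 -1"

```text
clock: 0.6
tcp_pos: [298.5, -384.0, 255.3]
tool_rot: [0.658, -0.387, 0.322, -0.559]
force: [1.4, -0.2, 0.7]
gripper_width: 85.8
```

Run:
```python
from h import *
plan(tilt=35,grasp=(471-90*.5736*.99,-196-90*.5736*.139,72+90*.819))
```

```text
clock 0.6 tcp [ 298.46 -383.97  255.32] y [ 0.49  0.08 -0.87] x [ 0.17 -0.99  0.01] w 85.79748369506774 F [ 1.42 -0.22  0.66]
shift cm [ 11.8   18.03 -10.47] turn [ 1.31 -5.38 -1.59] |turn| 5.761976291380622 target tcp [ 416.48 -203.65  150.62]
```

Call:
move_arm --pt "2.4 4 -2 0.3 -1.3 -0.4 -1" --pt "4.8 8 -4 0.6 -2.7 -0.8 -1" --pt "7 12 -6 0.9 -4 -1.2 -1" --pt "9.5 16 -8 1.3 -5.4 -1.6 -1" --pt "11.8 18 -10.5 1.3 -5.4 -1.6 -1"

```text
clock: 1.1
tcp_pos: [405.9, -210.0, 157.4]
tool_rot: [0.67, -0.352, 0.304, -0.578]
force: [0.3, -1.2, -2.0]
gripper_width: 84.8
```

Run:
```python
from h import *
plan(tilt=35,grasp=(471-90*.5736*.99,-196-90*.5736*.139,72+90*.819))
w=eyes.calibration("wrist"); im=eyes.read_camera("wrist"); np.save("w1.npy",w,allow_pickle=True)
cv2.imwrite("pics/w1.png",im[:,:,::-1])
for p in [(471,-196,72),(544,-88,30)]: print(project(w,p))
```

```text
clock 1.1 tcp [ 405.88 -209.95  157.35] y [ 0.56  0.08 -0.82] x [ 0.15 -0.99  0.  ] w 84.8449529985514 F [ 0.34 -1.25 -1.97]
shift cm [ 1.06  0.63 -0.67] turn [ 0.07 -0.41 -0.46] |turn| 0.6177450972242978 target tcp [ 416.48 -203.65  150.62]
[274.85 211.94]
[182.28 143.05]
```

View pics/w1.png

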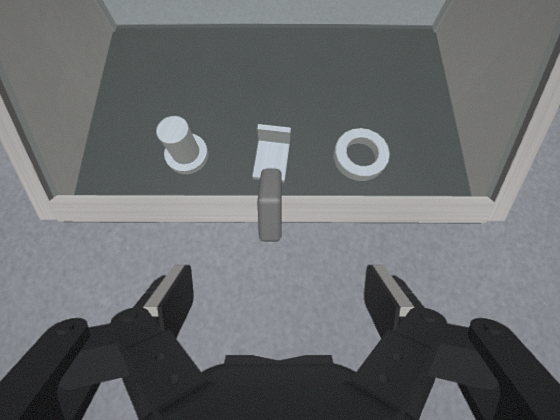

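Run:
```python
from h import *
w=np.load("w1.npy",allow_pickle=True).item()
a,b=onz(w,(57,222),0),onz(w,(496,221),0); print("front",a,b,(a+b)/2,np.degrees(np.arctan2(b[0]-a[0],a[1]-b[1])),np.linalg.norm(a-b))
a,b=onz(w,(47,197),20),onz(w,(505,198),20); print("sill top outer?",a,b)
for z in(4,8,12): print("flange",z,onz(w,(186,153.5),z))
for z in(50,54): print("post top",z,onz(w,(173,127),z))
s,t=eyes.calibration("scene"),eyes.calibration("top")
print("tip up edge",tri((w,(270.5,207)),(s,(194,307)),(t,(374,244))))
print("exp", project(w,(471,-196,99)), onz(w,(270.5,207),99))
```

```text
front [448.78  35.2    0.  ] [ 518.2  -425.79    0.  ] [ 483.49 -195.3     0.  ] 8.564236328887073 466.19445261513624
sill top outer? [469.21  39.02  20.  ] [ 536.51 -422.44   20.  ]
flange 4 [545.69 -83.62   4.  ]
flange 8 [543.7  -85.33   8.  ]
flange 12 [541.71 -87.04  12.  ]
post top 50 [549.24 -83.68  50.  ]
post top 54 [546.82 -85.71  54.  ]
tip up edge (array([ 470.91, -194.82,   86.67]), [2.116757931642917, 0.6719127483169617, 1.558613924617974])
exp [274.46 200.38] [ 465.66 -193.98   99.  ]
```

Call:
move_arm --pt "2.1 0.5 -2.7 0 -0.4 -0.4 -1" --pt "4.2 1 -5.4 0 -0.4 -0.4 -1" --pt "6.3 1.4 -8 0 -0.4 -0.4 -1" --pt "6.3 1.4 -8 0 -0.4 -0.4 -1" --pt "6.3 1.4 -8 0 -0.4 -0.4 0.2"

```text
clock: 1.65
tcp_pos: [475.7, -212.0, 107.5]
tool_rot: [0.678, -0.355, 0.319, -0.559]
force: [-0.2, 0.0, -0.5]
gripper_width: 73.3
```

Run:
```python
from h import *
plan(tilt=35,grasp=(472,-195.5,72),yaw=np.radians(8.3))
w=eyes.calibration("wrist"); im=eyes.read_camera("wrist")
cv2.imwrite("pics/w2.png",im[:,:,::-1])
```

```text
clock 1.65 tcp [ 475.65 -212.01  107.48] y [ 0.53  0.12 -0.84] x [ 0.17 -0.98 -0.04] w 73.26738480579397 F [-0.18  0.01 -0.47]
shift cm [-0.71  1.6  -3.06] turn [-1.69 -2.32 -1.57] |turn| 3.265430411234332 target tcp [ 468.59 -196.     76.91]
```

View pics/w2.png

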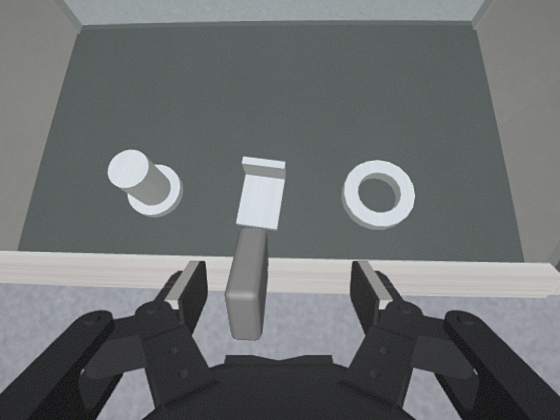

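Call:
move_arm --pt "-0.7 1.6 0 -1.7 -2.3 -1.6 -1" --pt "-0.7 1.6 -0.5 -1.7 -2.3 -1.6 -1" --pt "-0.7 1.6 -1.5 -1.7 -2.3 -1.6 -1" --pt "-0.7 1.6 -3 -1.7 -2.3 -1.6 -1" --pt "-0.7 1.6 -3 -1.7 -2.3 -1.6 -1"

```text
clock: 2.2
tcp_pos: [471.2, -216.1, 106.5]
tool_rot: [0.675, -0.355, 0.321, -0.561]
force: [0.3, -0.2, 0.0]
gripper_width: 85.6
```

Run:
```python
from h import *
plan(tilt=35,grasp=(472,-195.5,72),yaw=np.radians(8.3))
s=readout.state(); print(s['qpos'],s['qd'])
```

```text
clock 2.2 tcp [ 471.16 -216.07  106.47] y [ 0.53  0.12 -0.84] x [ 0.16 -0.99 -0.03] w 85.5973333196818 F [ 0.27 -0.16  0.03]
shift cm [-0.26  2.01 -2.96] turn [-1.58 -2.46 -1.17] |turn| 3.1484733497380275 target tcp [ 468.59 -196.     76.91]
[ 1.1   0.48 -0.65  2.3  -1.32  0.12  0.44] [ 0.   -0.02 -0.02  0.01 -0.    0.01 -0.02]
```

Call:
move_arm --pt "-2 0.5 3 0 0 0 -1" --pt "-3 1 5 -1 7 1 -1" --pt "-3 1.5 5 -2 14 2 -1" --pt "-3 2 5 -3 21 2 -1" --pt "-3 2 5 -3 21 2 -1"

```text
clock: 2.7
tcp_pos: [442.6, -193.5, 154.2]
tool_rot: [0.629, -0.448, 0.399, -0.494]
force: [1.0, 1.8, -0.1]
gripper_width: 85.5
```

Run:
```python
from h import *
plan(tilt=8,grasp=(472,-195.5,110),yaw=np.radians(8.3))
s=readout.state(); print(s['qpos'],s['qd'])
```

```text
clock 2.7 tcp [ 442.61 -193.52  154.22] y [ 0.26  0.11 -0.96] x [ 0.19 -0.98 -0.06] w 85.45505097415595 F [ 1.    1.78 -0.14]
shift cm [ 2.86 -0.21 -3.83] turn [-4.69  7.56 -2.55] |turn| 9.256218084612009 target tcp [ 471.17 -195.62  115.94]
[ 0.4   0.26  0.06  2.19 -0.46  0.54 -0.55] [-1.38  0.03  1.07 -0.51  1.89  0.87 -2.18]
```

Call:
move_arm --pt "1 -0.2 0 -2 4 -1 -1" --pt "2.9 -0.2 -2 -4.7 7.5 -2.5 -1" --pt "2.9 -0.2 -3.8 -4.7 7.5 -2.5 -1" --pt "2.9 -0.2 -3.8 -4.7 7.5 -2.5 -1"

```text
clock: 3.1
tcp_pos: [471.1, -193.7, 113.7]
tool_rot: [0.571, -0.498, 0.429, -0.491]
force: [-1.4, 0.2, -1.1]
gripper_width: 85.6
```

Run:
```python
from h import *
plan(tilt=8,grasp=(472,-195.5,74),yaw=np.radians(8.3))
s=readout.state(); print(s['qpos'],s['qd'])
```

```text
clock 3.1 tcp [ 471.07 -193.72  113.69] y [ 0.13  0.02 -0.99] x [ 0.15 -0.99 -0.  ] w 85.55101002358731 F [-1.42  0.17 -1.08]
shift cm [ 0.01 -0.19 -3.37] turn [-0.06 -0.22 -0.26] |turn| 0.3441362645310735 target tcp [ 471.17 -195.62   79.94]
[ 0.2   0.38  0.17  2.12 -0.25  0.55 -0.87] [ 0.05 -0.05  0.01  0.    0.01  0.05 -0.  ]
```

Good; descend and close.

Call:
move_arm --pt "0 -0.2 -1.7 0 0 0 -1" --pt "0 -0.2 -3.4 0 0 0 -1" --pt "0 -0.2 -3.4 0 0 0 0.3" --pt "0 -0.2 -3.4 0 0 0 1" --pt "0 -0.2 -3.4 0 0 0 1"

```text
clock: 3.6
tcp_pos: [471.2, -196.4, 80.7]
tool_rot: [0.571, -0.497, 0.429, -0.492]
force: [-0.0, 0.5, 0.5]
gripper_width: 44.3
```

Call:
move_arm --pt "0 0 0 0 0 0 1" --pt "0 0 0 0 0 0 1" --pt "0 0 0 0 0 0 1" --pt "0 0 0 0 0 0 1"

```text
clock: 4.0
tcp_pos: [471.0, -193.6, 81.7]
tool_rot: [0.573, -0.497, 0.43, -0.49]
force: [-5.0, 11.2, 15.6]
gripper_width: 17.3
```

Run:
```python
from h import *
plan(tilt=8,grasp=(472,-195.5,74),yaw=np.radians(8.3))
s=readout.state(); print(s['qpos'],s['qd'])
```

```text
clock 4.0 tcp [ 471.03 -193.58   81.71] y [ 0.13  0.03 -0.99] x [ 0.15 -0.99 -0.  ] w 17.276564309888265 F [-5.01 11.25 15.59]
shift cm [ 0.01 -0.2  -0.18] turn [-0.24 -0.18 -0.33] |turn| 0.44904380385453846 target tcp [ 471.17 -195.62   79.94]
[ 0.23  0.44  0.13  2.14 -0.28  0.47 -0.83] [-0. -0.  0. -0.  0. -0.  0.]
```

Call:
move_arm --pt "0.64 0.09 0.77 0 0 0 1" --pt "1.9 0.28 2.3 0 0 0 1" --pt "3.18 0.47 3.83 0 0 0 1" --pt "4.45 0.65 5.36 0 0 0 1" --pt "5.72 0.84 6.9 0 0 0 1"

```text
clock: 4.5
tcp_pos: [528.8, -185.0, 151.5]
tool_rot: [0.573, -0.497, 0.43, -0.49]
force: [5.9, -0.5, -12.0]
gripper_width: 17.1
```

Run:
```python
from h import *
p0=np.array([471.03,-193.58,81.71])
plan(tilt=8,tcp=p0+185*np.array([.636,.093,.766]),yaw=np.radians(8.3))
```

```text
clock 4.5 tcp [ 528.8  -185.03  151.51] y [ 0.13  0.02 -0.99] x [ 0.15 -0.99 -0.  ] w 17.14151264109713 F [  5.88  -0.47 -12.03]
shift cm [5.99 0.87 7.19] turn [-0.23 -0.19 -0.32] |turn| 0.4337470091930043 target tcp [ 588.69 -176.38  223.42]
```

Call:
move_arm --pt "1.4 0.2 1.7 0 0 0 1" --pt "2.8 0.4 3.4 0 0 0 1" --pt "4.3 0.63 5.2 0 0 0 1" --pt "5.6 0.82 6.75 0 0 0 1" --pt "6 0.88 7.25 0 0 0 1"

```text
clock: 5.0
tcp_pos: [590.6, -176.0, 226.0]
tool_rot: [0.573, -0.497, 0.429, -0.491]
force: [4.3, 0.5, -8.4]
gripper_width: 17.4
```

Call:
move_arm --pt "0 0 0 0 0 0 1" --pt "0 0 0 0 0 0 0" --pt "0 0 0 0 0 0 -1" --pt "0 0 0 0 0 0 -1" --pt "0 0 0 0 0 0 -1"

```text
clock: 5.5
tcp_pos: [590.1, -176.2, 225.8]
tool_rot: [0.573, -0.497, 0.429, -0.491]
force: [0.0, -0.4, -0.2]
gripper_width: 74.7
```

Run:
```python
from h import *
p0=np.array([471.03,-193.58,81.71])
plan(tilt=8,tcp=p0+185*np.array([.636,.093,.766]),yaw=np.radians(8.3))
```

```text
clock 5.5 tcp [ 590.13 -176.19  225.78] y [ 0.14  0.02 -0.99] x [ 0.15 -0.99 -0.  ] w 74.67967712745023 F [ 0.02 -0.45 -0.19]
shift cm [-0.14 -0.02 -0.24] turn [-0.2  -0.06 -0.32] |turn| 0.3780117859456739 target tcp [ 588.69 -176.38  223.42]
```

Call:
move_arm --pt "-1 -0.1 2 0 0 0 -1" --pt "-3 -0.4 4 0 0 0 -1" --pt "-6 -0.5 6 0 0 0 -1" --pt "-9 0 6 0 0 0 -1" --pt "-13 1 5 0 0 0 -1"

```text
clock: 6.0
tcp_pos: [460.6, -167.1, 277.3]
tool_rot: [0.573, -0.496, 0.428, -0.493]
force: [-0.4, -0.8, -0.8]
gripper_width: 85.5
```

Run:
```python
from h import *
from scipy.optimize import least_squares
s=readout.state(); q=s['qpos']; print(q, s['tcp_pos'],s['force'])
D=[(.435,1.574,1.134,625,255.5),(.44,2.14,.47,509.2,81.7),(.38,2.12,.55,509.3,113.7),(q[1],q[3],q[5],np.hypot(*s['tcp_pos'][:2]),s['tcp_pos'][2])]
def fk(p,q2,q4,q6):
    h,a,b,d=p; s1,s2,s3=q2,q2+q4,q2+q4+q6
    return np.array([a*np.sin(s1)+b*np.sin(s2)+d*np.sin(s3),h+a*np.cos(s1)+b*np.cos(s2)+d*np.cos(s3)])
r=least_squares(lambda p:np.concatenate([fk(p,*x[:3])-x[3:] for x in D]),[350,400,400,250]); p=r.x; print(p,r.fun)
for tilt in(15,20,25,30,35,40):
  for z in (30,45):
    y=np.array([np.sin(np.radians(tilt))*.99,np.sin(np.radians(tilt))*.145,-np.cos(np.radians(tilt))])
    t=np.array([545,-86,z])-6*y; rr=np.hypot(*t[:2]); tr=np.radians(tilt)*.95
    f=least_squares(lambda v:np.r_[fk(p,*v)-[rr,t[2]],300*(sum(v)-np.pi+tr)],[.4,2.1,.5])
    print(tilt,z,f.x,np.abs(f.fun).max())
im=eyes.read_camera("scene");cv2.imwrite("pics/s2.png",im[:,:,::-1])
```

```text
[ 0.06  0.12  0.24  1.97 -0.12  0.93 -1.05] [ 460.57 -167.07  277.31] [-0.37 -0.78 -0.78]
[360.5  578.44 420.7  449.79] [-0.93  1.27  2.36 -1.84 -1.83 -0.97 -0.4   1.54]
15 30 [0.52 2.25 0.13] 7.503331289626658e-12
15 45 [0.49 2.24 0.17] 9.094947017729282e-13
20 30 [ 0.51  2.34 -0.04] 1.1368683772161603e-13
20 45 [ 0.48  2.33 -0.  ] 1.4921397450962104e-13
25 30 [ 0.53  2.43 -0.23] 4.263256414560601e-14
25 45 [ 0.49  2.42 -0.18] 1.1368683772161603e-13
30 30 [ 0.56  2.52 -0.43] 2.2737367544323206e-13
30 45 [ 0.52  2.51 -0.38] 1.1368683772161603e-13
35 30 [ 0.62  2.6  -0.67] 1.2079226507921703e-13
35 45 [ 0.57  2.6  -0.61] 9.329426120530115e-12
40 30 [ 0.72  2.69 -0.93] 3.410605131648481e-13
40 45 [ 0.66  2.68 -0.87] 1.1368683772161603e-13
```

View pics/s2.png

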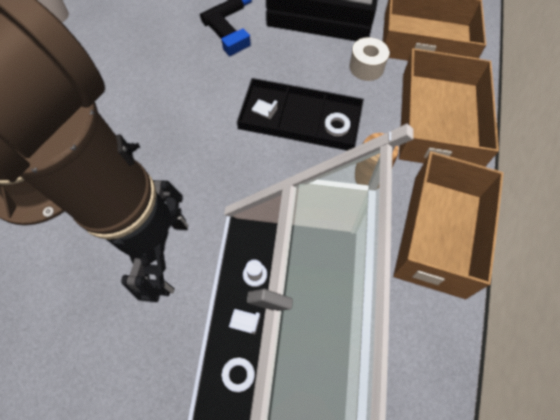

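```bash
cat > fk.py <<'E'
import numpy as np
from scipy.optimize import least_squares
P=[360.5,578.44,420.7,449.79]
def fk(q2,q4,q6,p=P):
    h,a,b,d=p; s1,s2,s3=q2,q2+q4,q2+q4+q6
    return np.array([a*np.sin(s1)+b*np.sin(s2)+d*np.sin(s3),h+a*np.cos(s1)+b*np.cos(s2)+d*np.cos(s3)])
def ik(r,z,tilt):
    f=least_squares(lambda v:np.r_[fk(*v)-[r,z],300*(sum(v)-np.pi+np.radians(tilt))],[.4,2.1,.5])
    return f.x,abs(f.fun).max()
E
python3 - <<'E'
from fk import *
np.set_printoptions(precision=2,suppress=True)
for z in(40,100,150,200,250):
  for r in (420,480,545,600):
    print(z,r,[(t,*[float(round(v,2)) for v in ik(r,z,t)[0]],'f%.0f'%(180-np.degrees(sum(ik(r,z,t)[0][:2])))) for t in(10,25,30,35)])
E
```

```text
40 420 [(10, 0.42, 2.47, 0.09, 'f15'), (25, 0.51, 2.76, -0.56, 'f-7'), (30, 0.65, 2.87, -0.9, 'f-22'), (35, 0.97, 3.02, -1.46, 'f-49')]
40 480 [(10, 0.46, 2.33, 0.17, 'f20'), (25, 0.5, 2.61, -0.41, 'f2'), (30, 0.57, 2.71, -0.67, 'f-8'), (35, 0.71, 2.81, -0.99, 'f-22')]
40 545 [(10, 0.52, 2.18, 0.27, 'f25'), (25, 0.52, 2.46, -0.27, 'f9'), (30, 0.56, 2.55, -0.5, 'f2'), (35, 0.64, 2.64, -0.75, 'f-8')]
40 600 [(10, 0.57, 2.05, 0.35, 'f30'), (25, 0.55, 2.33, -0.18, 'f15'), (30, 0.58, 2.42, -0.38, 'f8'), (35, 0.63, 2.51, -0.6, 'f0')]
100 420 [(10, 0.27, 2.41, 0.29, 'f27'), (25, 0.26, 2.69, -0.24, 'f11'), (30, 0.32, 2.79, -0.49, 'f2'), (35, 0.46, 2.91, -0.84, 'f-13')]
100 480 [(10, 0.34, 2.28, 0.35, 'f30'), (25, 0.31, 2.56, -0.16, 'f16'), (30, 0.34, 2.65, -0.38, 'f8'), (35, 0.42, 2.75, -0.64, 'f-2')]
100 545 [(10, 0.41, 2.14, 0.42, 'f34'), (25, 0.36, 2.42, -0.07, 'f21'), (30, 0.38, 2.51, -0.27, 'f14'), (35, 0.43, 2.6, -0.5, 'f6')]
100 600 [(10, 0.47, 2.01, 0.49, 'f38'), (25, 0.42, 2.29, -0.0, 'f25'), (30, 0.43, 2.39, -0.19, 'f19'), (35, 0.46, 2.48, -0.4, 'f12')]
150 420 [(10, 0.16, 2.35, 0.
[... 876 characters left out ...]
), (35, 0.14, 2.49, -0.09, 'f30')]
200 600 [(10, 0.34, 1.9, 0.72, 'f51'), (25, 0.23, 2.19, 0.28, 'f41'), (30, 0.21, 2.28, 0.12, 'f37'), (35, 0.21, 2.38, -0.06, 'f32')]
250 420 [(10, 0.0, 2.19, 0.77, 'f54'), (25, -0.15, 2.44, 0.42, 'f49'), (30, -0.19, 2.52, 0.29, 'f47'), (35, -0.22, 2.61, 0.14, 'f43')]
250 480 [(10, 0.1, 2.09, 0.78, 'f55'), (25, -0.04, 2.34, 0.4, 'f48'), (30, -0.07, 2.43, 0.26, 'f45'), (35, -0.09, 2.52, 0.1, 'f41')]
250 545 [(10, 0.2, 1.96, 0.81, 'f56'), (25, 0.07, 2.23, 0.41, 'f48'), (30, 0.04, 2.32, 0.26, 'f45'), (35, 0.02, 2.41, 0.09, 'f40')]
250 600 [(10, 0.29, 1.84, 0.84, 'f58'), (25, 0.16, 2.12, 0.42, 'f49'), (30, 0.13, 2.22, 0.27, 'f46'), (35, 0.11, 2.31, 0.11, 'f41')]
```

Call:
move_arm --pt "0 1 0 0 0 8.5 -1" --pt "0 2 0 0 0 17 -1" --pt "0 3 0 0 0 25.5 -1" --pt "0 4 0 0 0 34 -1" --pt "0 5 0 0 0 42.5 -1"

```text
clock: 6.55
tcp_pos: [450.5, -114.5, 272.7]
tool_rot: [0.711, -0.621, 0.221, -0.247]
force: [-0.8, 0.3, 0.7]
gripper_width: 85.6
```

Call:
move_arm --pt "0 0.5 0 0 0 8.5 -1" --pt "0 1 0 0 0 17 -1" --pt "0 1.5 0 0 0 25.5 -1" --pt "0 2 0 0 0 34 -1" --pt "0 2 0 0 0 42.5 -1"

```text
clock: 7.05
tcp_pos: [450.4, -93.9, 272.7]
tool_rot: [0.752, -0.658, -0.021, 0.03]
force: [0.1, -0.0, -0.4]
gripper_width: 85.7
```

Call:
move_arm --pt "0 0 0 0 0 8.5 -1" --pt "0 0 0 0 0 17 -1" --pt "0 0 0 0 0 25.5 -1" --pt "0 0 0 0 0 34 -1" --pt "0 0 0 0 0 42.5 -1"

```text
clock: 7.55
tcp_pos: [450.4, -94.1, 272.5]
tool_rot: [0.689, -0.605, -0.26, 0.303]
force: [0.3, -0.5, -0.8]
gripper_width: 85.3
```

Run:
```python
from h import *
plan(tilt=12,grasp=(530,-86,190),yaw=np.radians(8.3))
s=readout.state(); print(s['qpos'],s['qd'])
```

```text
clock 7.55 tcp [450.35 -94.14 272.54] y [-0.1   0.08 -0.99] x [ 0.68  0.73 -0.01] w 85.31341650763203 F [ 0.28 -0.54 -0.78]
shift cm [ 7.84  0.8  -7.67] turn [ -5.59 -19.5   50.8 ] |turn| 54.69926417911505 target tcp [528.77 -86.18 195.87]
[ 0.18  0.22 -0.05  1.85 -0.06  1.18  0.98] [ 0.06  0.06 -0.21 -0.08  0.21  0.12  1.23]
```

Call:
move_arm --pt "0 0 0 -0.8 -3 8 -1" --pt "0 0 0 -1.6 -6 15.5 -1" --pt "0.5 0 0 -2.4 -9 23 -1" --pt "1 0 0 -3.2 -12 31 -1" --pt "1 0 0 -4.2 -15 39 -1"

```text
clock: 8.05
tcp_pos: [460.9, -94.0, 272.6]
tool_rot: [-0.485, 0.541, 0.524, -0.445]
force: [-1.0, 0.3, 1.2]
gripper_width: 85.4
```

Run:
```python
from h import *
plan(tilt=12,grasp=(538,-86,130),yaw=np.radians(8.3))
s=readout.state(); print(s['qpos'],s['qd'])
```

```text
clock 8.05 tcp [460.86 -94.   272.62] y [ 0.13  0.02 -0.99] x [0.06 1.   0.03] w 85.42358225502291 F [-0.97  0.27  1.24]
shift cm [  7.59   0.78 -13.67] turn [-1.34 -4.4  11.45] |turn| 12.337278289319167 target tcp [536.77 -86.18 135.87]
[ 0.25  0.11 -0.15  1.99 -0.02  0.91  1.63] [ 0.2  -0.26 -0.15  0.37 -0.07 -0.6   1.48]
```

Call:
move_arm --pt "2 0.2 -2 -0.6 -2 5 -1" --pt "4 0.4 -5 -1.3 -4.4 11.4 -1" --pt "6 0.6 -9 -1.3 -4.4 11.4 -0.5" --pt "7.6 0.8 -12 -1.3 -4.4 11.4 -0.5" --pt "7.6 0.8 -13.7 -1.3 -4.4 11.4 -0.5"

```text
clock: 8.55
tcp_pos: [537.6, -85.5, 133.2]
tool_rot: [-0.413, 0.508, 0.588, -0.476]
force: [-0.7, 0.3, 0.3]
gripper_width: 64.3
```

Run:
```python
from h import *
plan(tilt=12,grasp=(545,-86,38),yaw=np.radians(8.3))
s=readout.state(); print(s['qpos'],s['qd'])
w=eyes.calibration("wrist"); np.save("w3.npy",w,allow_pickle=True)
cv2.imwrite("pics/w3.png",eyes.read_camera("wrist")[:,:,::-1])
print(project(w,(545,-86,54)),project(w,(545,-86,4)))
```

```text
clock 8.55 tcp [537.63 -85.53 133.16] y [ 0.2   0.03 -0.98] x [-0.14  0.99  0.  ] w 64.25602422749152 F [-0.74  0.34  0.33]
shift cm [ 0.61 -0.06 -8.93] turn [-0.08 -0.1   0.01] |turn| 0.12785517931585233 target tcp [543.77 -86.18  43.87]
[ 0.22  0.37 -0.16  2.06  0.02  0.51  1.77] [-0.03  0.22  0.04  0.18  0.05 -0.39 -0.03]
[273.8  220.66] [274.52 191.04]
```

View pics/w3.png

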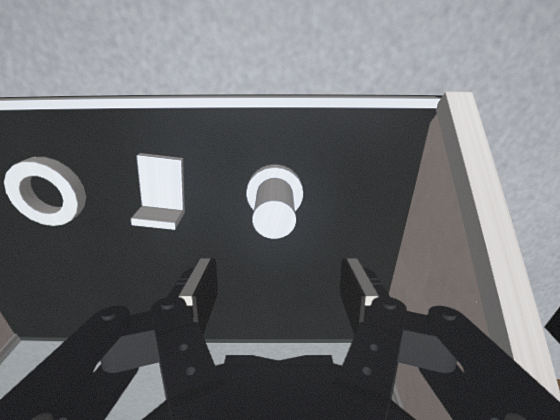

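Call:
move_arm --pt "0.2 0 -3 0 0 0 -0.5" --pt "0.4 0 -6 0 0 0 -0.5" --pt "0.6 0 -8.8 0 0 0 -0.5" --pt "0.6 0 -8.8 0 0 0 -0.5" --pt "0.6 0 -8.8 0 0 0 -0.5"

```text
clock: 9.1
tcp_pos: [541.5, -85.7, 43.7]
tool_rot: [-0.414, 0.507, 0.587, -0.477]
force: [-0.8, 0.0, 0.6]
gripper_width: 63.9
```

Run:
```python
from h import *
plan(tilt=12,grasp=(545,-86,38),yaw=np.radians(8.3))
s=readout.state(); print(s['qpos'],s['qd'])
```

```text
clock 9.1 tcp [541.45 -85.68  43.73] y [ 0.2   0.03 -0.98] x [-0.14  0.99  0.  ] w 63.94865533096747 F [-0.79  0.    0.58]
shift cm [ 0.23 -0.05  0.01] turn [-0.1  -0.36  0.02] |turn| 0.37057514664149377 target tcp [543.77 -86.18  43.87]
[ 0.19  0.53 -0.13  2.12  0.06  0.3   1.75] [ 0.   -0.03 -0.   -0.01 -0.   -0.   -0.  ]
```

Call:
move_arm --pt "0.3 0 0 0 0 0 -0.2" --pt "0.3 0 0 0 0 0 0.3" --pt "0.3 0 0 0 0 0 0.6" --pt "0.3 0 0 0 0 0 1" --pt "0.3 0 0 0 0 0 1"

```text
clock: 9.6
tcp_pos: [545.6, -86.0, 45.6]
tool_rot: [-0.413, 0.508, 0.587, -0.476]
force: [-2.7, 0.1, 10.5]
gripper_width: 28.8
```

Call:
move_arm --pt "0 0 0 0 0 0 1" --pt "0 0 0 0 0 0 1" --pt "0 0 1 0 0 0 1" --pt "0 0 1.5 0 0 0 1" --pt "0 0 1.5 0 0 0 1"

```text
clock: 10.1
tcp_pos: [546.3, -86.0, 61.7]
tool_rot: [-0.412, 0.508, 0.588, -0.476]
force: [0.0, -0.5, -0.7]
gripper_width: 28.5
```

Run:
```python
from h import *
plan(tilt=12,grasp=(545,-86,38),yaw=np.radians(8.3))
w=eyes.calibration("wrist"); np.save("w4.npy",w,allow_pickle=True)
cv2.imwrite("pics/w4.png",eyes.read_camera("wrist")[:,:,::-1])
```

```text
clock 10.1 tcp [546.28 -86.03  61.69] y [ 0.2   0.03 -0.98] x [-0.14  0.99  0.  ] w 28.54996706805705 F [ 0.03 -0.53 -0.67]
shift cm [-0.25 -0.01 -1.78] turn [-0.06 -0.07  0.03] |turn| 0.09500487706687338 target tcp [543.77 -86.18  43.87]
```

View pics/w4.png

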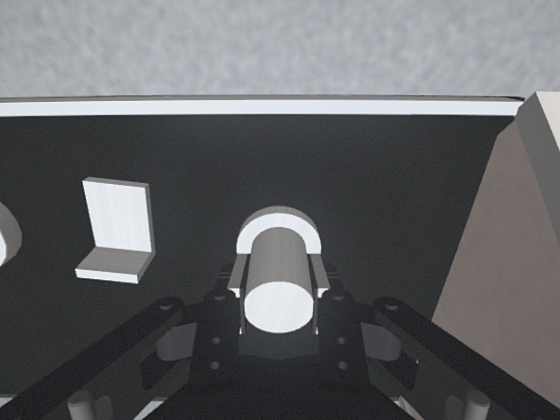

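Call:
move_arm --pt "-0.5 0 3 0 0 0 1" --pt "-3 0 6 0 0 0 1" --pt "-6.5 0 9 0 0 0 1" --pt "-10 0 12 0 0 0 1" --pt "-13.5 1 14 0 0 0 1"

```text
clock: 10.65
tcp_pos: [410.1, -76.7, 202.7]
tool_rot: [-0.412, 0.509, 0.587, -0.476]
force: [-0.2, -0.1, 0.3]
gripper_width: 28.7
```

Call:
move_arm --pt "-1 4 0 0 0 0 1" --pt "-1 8 0 0 0 0 1" --pt "-1 12.5 0 0 0 0 1" --pt "-1 17 0 0 0 0 1" --pt "-1 21.5 0 0 0 0 1"

```text
clock: 11.15
tcp_pos: [399.7, 139.8, 202.9]
tool_rot: [-0.412, 0.509, 0.587, -0.475]
force: [1.4, -0.8, -2.2]
gripper_width: 28.7
```

Run:
```python
from h import *
plan(tilt=12,grasp=(536,310,150),yaw=np.radians(8.3))
s=readout.state(); print(s['qpos'],s['qd'])
```

```text
clock 11.15 tcp [399.73 139.84 202.92] y [ 0.21  0.03 -0.98] x [-0.14  0.99  0.  ] w 28.709826041307842 F [ 1.41 -0.85 -2.23]
shift cm [13.5  17.   -4.71] turn [-0.03  0.04  0.15] |turn| 0.1612022562237568 target tcp [534.77 309.82 155.87]
[-0.1   0.1  -0.45  2.23  0.21  0.64  1.01] [-0.87  0.3  -0.4  -0.3   0.63  0.18 -1.69]
```

Call:
move_arm --pt "2 4 -0.5 0 0 0 1" --pt "5 8 -1 0 0 0 1" --pt "8 12 -2 0 0 0 1" --pt "11 15.5 -3.5 0 0 0 1" --pt "13.5 17 -4.7 0 0 0 1"

```text
clock: 11.65
tcp_pos: [535.3, 314.2, 154.9]
tool_rot: [-0.412, 0.508, 0.589, -0.475]
force: [-0.3, -0.3, -0.7]
gripper_width: 28.7
```

Call:
move_arm --pt "0 0 0 0 0 0 1" --pt "0 0 0 0 0 0 1"

```text
clock: 11.85
tcp_pos: [534.7, 314.6, 153.6]
tool_rot: [-0.412, 0.507, 0.588, -0.476]
force: [-0.3, 0.2, -0.3]
gripper_width: 28.7
```

Run:
```python
from h import *
plan(tilt=12,grasp=(536,310,100),yaw=np.radians(8.3))
s=readout.state(); print(s['qpos'],s['qd'])
w=eyes.calibration("wrist"); np.save("w5.npy",w,allow_pickle=True)
cv2.imwrite("pics/w5.png",eyes.read_camera("wrist")[:,:,::-1])
```

```text
clock 11.85 tcp [534.67 314.62 153.64] y [ 0.2   0.03 -0.98] x [-0.15  0.99  0.  ] w 28.650928417840866 F [-0.32  0.18 -0.34]
shift cm [ 0.01 -0.48 -4.78] turn [-0.12 -0.1  -0.09] |turn| 0.17735373964652487 target tcp [534.77 309.82 105.87]
[-0.37  0.48 -0.41  1.85  0.46  0.72  0.66] [ 0.02 -0.04 -0.    0.03 -0.    0.    0.  ]
```

View pics/w5.png

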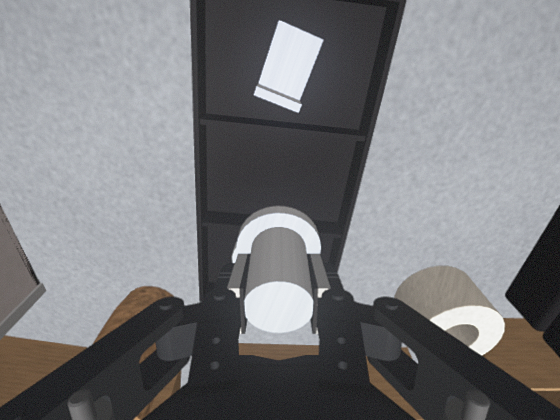

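Run:
```python
from h import *
w=np.load("w5.npy",allow_pickle=True).item()
P=[onz(w,u,30) for u in[(203,121),(362,136),(206,215),(345,228)]]
for p in P: print(p)
print(np.mean(P,0), np.linalg.norm(P[0]-P[2]),np.linalg.norm(P[0]-P[1]))
for z in(4,30): print([onz(w,u,z) for u in[(196,168),(364,175)]])
```

```text
[490.75 253.52  30.  ]
[484.45 373.29  30.  ]
[570.76 258.1   30.  ]
[566.25 381.19  30.  ]
[528.05 316.52  30.  ] 80.14386191327667 119.938028285847
[array([539.09, 242.77,   4.  ]), array([523.83, 393.23,   4.  ])]
[array([528.55, 248.91,  30.  ]), array([514.88, 383.71,  30.  ])]
```

Call:
move_arm --pt "-0.2 -0.1 -3 0 0 0 1" --pt "-0.2 -0.1 -6 0 0 0 1" --pt "-0.2 -0.1 -8.5 0 0 0 1" --pt "-0.2 -0.1 -10 0 0 0 1" --pt "-0.2 -0.1 -10 0 0 0 1"

```text
clock: 12.4
tcp_pos: [530.8, 311.2, 53.0]
tool_rot: [-0.412, 0.507, 0.587, -0.477]
force: [-0.3, -0.4, -1.1]
gripper_width: 28.7
```

Run:
```python
from h import *
plan(tilt=12,grasp=(533,313,40),yaw=np.radians(8.3))
```

```text
clock 12.4 tcp [530.82 311.19  52.99] y [ 0.2   0.03 -0.98] x [-0.15  0.99 -0.  ] w 28.71958023916661 F [-0.33 -0.43 -1.07]
shift cm [ 0.09  0.16 -0.71] turn [ 0.03 -0.21 -0.05] |turn| 0.21394760260609566 target tcp [531.77 312.82  45.87]
```

Call:
move_arm --pt "0 0 -0.3 0 0 0 1" --pt "0 0 -0.6 0 0 0 1" --pt "0 0 -0.6 0 0 0 1"

```text
clock: 12.7
tcp_pos: [531.0, 311.1, 47.7]
tool_rot: [-0.412, 0.507, 0.587, -0.477]
force: [0.7, -0.4, -1.0]
gripper_width: 28.7
```

Call:
move_arm --pt "0 0 -0.2 0 0 0 1" --pt "0 0 -0.3 0 0 0 1" --pt "0 0 -0.3 0 0 0 1"

```text
clock: 13.0
tcp_pos: [531.1, 311.1, 44.8]
tool_rot: [-0.412, 0.508, 0.587, -0.477]
force: [-0.7, 0.3, -0.7]
gripper_width: 28.5
```

Call:
move_arm --pt "0 0 -0.1 0 0 0 1" --pt "0 0 -0.2 0 0 0 1" --pt "0 0 -0.2 0 0 0 1"

```text
clock: 13.3
tcp_pos: [531.2, 311.2, 43.6]
tool_rot: [-0.412, 0.508, 0.588, -0.477]
force: [-3.7, -2.2, 10.1]
gripper_width: 28.7
```

Call:
move_arm --pt "0 0 -0.1 0 0 0 1" --pt "0 0 -0.2 0 0 0 1" --pt "0 0 -0.2 0 0 0 1"

```text
clock: 13.6
tcp_pos: [531.2, 311.3, 43.5]
tool_rot: [-0.411, 0.508, 0.588, -0.476]
force: [-9.4, -5.1, 25.1]
gripper_width: 28.1
```

Call:
move_arm --pt "0 0 0.1 0 0 0 1" --pt "0 0 0.1 0 0 0 0.2" --pt "0 0 0.1 0 0 0 -0.2" --pt "0 0 0.1 0 0 0 -0.6" --pt "0 0 0.1 0 0 0 -0.6"

```text
clock: 14.1
tcp_pos: [531.2, 311.2, 44.3]
tool_rot: [-0.412, 0.508, 0.588, -0.476]
force: [0.6, 0.7, -0.8]
gripper_width: 68.2
```

Call:
move_arm --pt "0 0 0 0 0 0 -0.6" --pt "-0.4 0 2 0 0 0 -0.6" --pt "-0.8 -0.1 4 0 0 0 -0.6" --pt "-2 -0.3 8 0 0 0 -0.6" --pt "-3 -0.4 12 0 0 0 -0.6"

```text
clock: 14.6
tcp_pos: [500.2, 306.7, 164.7]
tool_rot: [-0.412, 0.508, 0.587, -0.477]
force: [1.4, 0.5, 0.0]
gripper_width: 68.5
```

Call:
move_arm --pt "-4 -3 2 0 0 0 -0.6" --pt "-8 -6 3 0 0 0 -0.6" --pt "-12 -9 4 0 0 0 -0.6" --pt "-15 -12 4 0 0 0 -0.6" --pt "-15 -12 4 0 0 0 -0.6"

```text
clock: 15.1
tcp_pos: [345.5, 181.6, 203.8]
tool_rot: [-0.411, 0.509, 0.585, -0.479]
force: [1.4, 0.0, -0.4]
gripper_width: 68.1
```

Run:
```python
from h import *
s=readout.state();print(s['clock'],s['tcp_pos'],s['force'],s['qd'])
a=eyes.read_camera("scene")[:,:,::-1];b=eyes.read_camera("top")[:,:,::-1]
o=np.hstack([cv2.resize(a[60:370,150:400],None,fx=1.6,fy=1.6),cv2.resize(b[140:295,100:300],(400,496))])
cv2.imwrite("pics/f1.png",o)
```

```text
15.1 [345.53 181.62 203.78] [ 1.4   0.01 -0.36] [-0.03  0.08  0.01 -0.13  0.06 -0.02 -0.07]
```

View pics/f1.png

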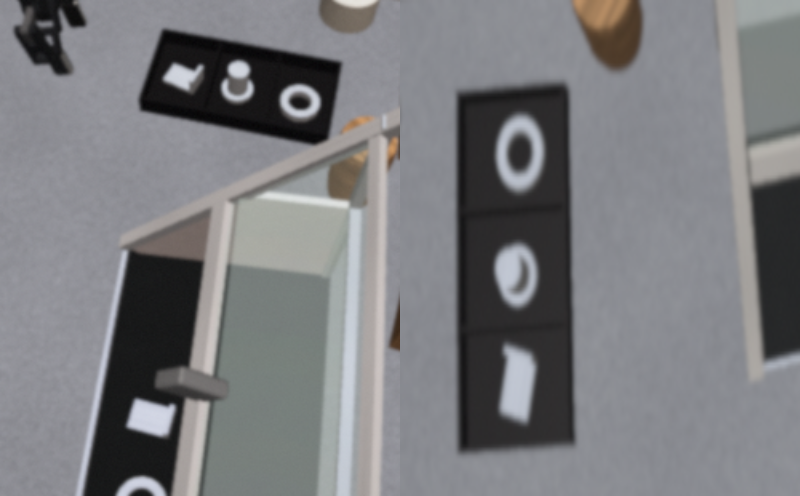

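```bash
python3 -c "
from rig import env
print(env.close_job())"
```

```text
the job is handed in; nothing more can be done
None
```

The job is handed in at about 15 s on the robot clock. The hub stands upright, flange down, in the tray's middle compartment, and the sash is still up.

- **Sash:** I gripped the fin and raised it about 188 mm by arm travel. I let go, and it was still up in the last picture. I have no direct reading of the joint itself.
- **Hub:** I took it from the cabinet with the fingers tilted 12°, less than the 20–45° advised. The gripper was turned half round so the wrist camera stayed outside the sash. The hub touched the tray floor under 10–25 N before I let go.
- **Last pictures (scene and top):** the hub is about 5 mm off the compartment's centre along x. The arm is clear and nearly at rest, with only about 1 N of sensor noise.

**What went wrong or disagreed:**
- My first approach to the fin, at 35° tilt, ran into limits on joints 5 and 6. I redid it at 8°.
- Two estimates of the tray's centre differed by about 8 mm in x and 6 mm in y. I aimed between them.
- I viewed 10 pictures, crops included, which is the full budget.

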